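Load the drill packs into the numbered charging bays

ROBOT

A 6-joint arm with a two-finger parallel gripper is mounted at the origin on the work surface. World frame = base frame: x ahead of the robot, y to its left, z up, the work surface at z = 0. Lengths are in m, angles in rad, forces in N, time in s.
With the tool pointing down it reaches from about 0.275 to 0.75 m from the base axis. Payload 10.2 kg.
Tool frame: the origin (TCP) lies midway between the tips of the shut fingers; the grasp point (between the pads) lies 19 mm behind it; z points along the fingers, y is the line along which they close (so a half turn about z gives the same grasp; the last joint's range is limited). The gripper opens to 85 mm and grips with 20 to 120 N. Pads are 22 mm wide; open, the fingers measure 114 mm over their backs; the gripper's body (76 mm by 85 mm) begins 54 mm behind the grasp point. The pads swing forward as they close: fully open they stand 13 mm farther back than shut.
Start: joints at [0.952, 0.313, 1.498, -0, 1.331, -0.223], TCP at [0.202, 0.484, 0.231] pointing down, gripper open.
Joint ranges: [-2.94, 2.94], [-0.97, 2.17], [0.19, 2.56], [-1.23, 4.37], [0.02, 3.11], [-2.88, 2.88]. Speed limits (rad/s): [2.39, 2.39, 3.01, 3.14, 3.14, 3.14].

INTERFACE

Orientations are given as a rotation vector (axis times angle).
In Python, from cell import arm gives the robot as it stands. Calls block until the motion is done:
- arm.movep(position, orientation): joint-space move of the TCP to a pose.
- arm.move_linear(position, rot=None, feed=0.15): straight line of the TCP; rot=None keeps the orientation; feed is the mean speed in m/s.
- arm.move_j(angles): joint-space move.
- arm.set_gripper(opening): opening from 0.0 (shut) to 1.0 (fully open); the grip force is fixed at half the most; returns when the fingers have stopped.
- arm.dwell(seconds).
- arm.inverse_kinematics(position, orientation): joint angles nearest the present ones, or None.
- arm.state(): the state.
- arm.grab_frame(name): name is "scene" or "top" or "wrist"; returns a dict with "color" (420x560x3 uint8, red, green, blue), "depth" (420x560 float32, m along the optical axis (not along the pixel's ray), 0 where there is no reading), "fovy" (degrees; the focal length in pixels is half the picture's height over the tangent of half this angle, whatever the lens; pixels are square), "cx", "cy" (the principal point, pixels), "T" (4x4, takes a point from camera to world coordinates). Camera axes: x right, y up, looking along -z (the intrinsics and any distortion apply to the point x, -y, -z); pixel columns grow to the right and rows downward; lengths in m; the calibration is good to about 2 mm. A picture is of the moment at which its call begins.
A pose or a line that the arm cannot do raises arm.PlanningError and nothing moves.
- arm.sign_off(): hands the job in; it is judged then, once.
Trained networks look in a picture, given as the dict that the camera call returned (one of the last four; its "shot" number tells which), for a name from the list of things; names that differ only in an ending like _2 or _b are one class to them, and where a whole thing is asked for, a point or a joint stands for the part that bears it (a point fixed in the world has none). Each returns a list of dicts, best first, with "p" (0 to 1); they miss things now and then, are a little off and sometimes report something else, mostly with a low value. They report only what shows in the picture. A call takes as long as a camera call. They do not tell look-alikes from the thing itself.
- arm.search_frame(name, picture): "pixel" ([row, column] in pixels, amid what is visible of it).
- arm.pinpoint(name, picture): "pixel" ([row, column] in pixels: a listed point, or the origin of a listed thing).
The state is a dict: "time": time; "q": joint angles; "qvel": joint speeds; "joint_torque": joint torques, N m; "ee_pos": TCP position; "orientation": TCP orientation; "ft_force": force on the tool from outside, world axes, zero at the start; "moment": the same for the moment, N m; "gripper_width": opening from 0.0 (shut) to 1.0 (fully open); "gripper_force": force on a finger pad.
Only numpy, scipy, OpenCV 4.12 (cv2) and the standard library are available. Lean on these libraries where they do the work, as an engineer would, in place of code of your own. Each camera call takes 0.05 s, during which the arm holds its last target. There are 200 camera calls.

TASK

Put the three drill battery packs on charge, in order, one at a time: first the red pack into bay 1, then the yellow pack into bay 2, then the blue pack into bay 3 (the white bars on the block behind each bay give its number), each let go before the next. Set each pack gently all the way down into its leaning pocket, contact end first, letting go only once it is down and without ramming it, and leave the bottles, carton and tools standing about where they are.

Things in the scene. Friction and masses are not known exactly. Their poses are not given: they have to be found in the camera images.
- red_mid (a point): Centre (half-way up) of the red battery pack: a rigid block 46 mm (its x) by 60 mm (its y) by 125 mm tall (its z), 0.3 to 0.65 kg, lower half black, upper half and top red; starts standing on its contact end; a half turn about z changes nothing. Grip it across its 46 mm x faces, in the upper half: its lower 45 mm goes into the bay. Belongs in bay 1.
- yellow_mid (a point): Centre (half-way up) of the yellow battery pack: a rigid block 46 mm (its x) by 60 mm (its y) by 125 mm tall (its z), 0.3 to 0.65 kg, lower half black, upper half and top yellow; starts standing on its contact end; a half turn about z changes nothing. Grip it across its 46 mm x faces, in the upper half: its lower 45 mm goes into the bay. Belongs in bay 2.
- blue_mid (a point): Centre (half-way up) of the blue battery pack: a rigid block 46 mm (its x) by 60 mm (its y) by 125 mm tall (its z), 0.3 to 0.65 kg, lower half black, upper half and top blue; starts standing on its contact end; a half turn about z changes nothing. Grip it across its 46 mm x faces, in the upper half: its lower 45 mm goes into the bay. Belongs in bay 3.
- red_foot (a point): Centre of the underside (contact end) of the red pack, 62.5 mm below its centre along the pack's z; axes as the pack's.
- yellow_foot (a point): Centre of the underside (contact end) of the yellow pack, 62.5 mm below its centre along the pack's z; axes as the pack's.
- blue_foot (a point): Centre of the underside (contact end) of the blue pack, 62.5 mm below its centre along the pack's z; axes as the pack's.
- bay1_floor (a point): Centre of the pocket floor of charging bay 1, marked by 1 white bar on the top and back of the black block behind its bare-metal pocket. Fixed. Axes as the station's (z vertical, y along the row). Going up out of the pocket, along its axis, one moves along (-0.5, 0, 0.866) in these axes.
- bay2_floor (a point): Centre of the pocket floor of charging bay 2, marked by 2 white bars on the top and back of the black block behind its bare-metal pocket. Fixed. Axes as the station's (z vertical, y along the row). Going up out of the pocket, along its axis, one moves along (-0.5, 0, 0.866) in these axes.
- bay3_floor (a point): Centre of the pocket floor of charging bay 3, marked by 3 white bars on the top and back of the black block behind its bare-metal pocket. Fixed. Axes as the station's (z vertical, y along the row). Going up out of the pocket, along its axis, one moves along (-0.5, 0, 0.866) in these axes.
- station: Dark base plate of the charging station, 165 (x) by 290 (y) by 12 mm, fixed; origin under its centre, x away from the robot, y along the row of three bays 88 mm apart; which number is where varies.
- bay1: Bay 1 itself (origin under its foot, 12 mm above the table). Its pocket is 52 by 66 mm inside (66 along y), 45 mm deep, walls 5 mm, leaning 30 degrees towards the robot; a seated pack sticks 80 mm out of the mouth, its y along the row. The black block behind it rises to 92 mm above the table.
- bay2: Bay 2 itself (origin under its foot, 12 mm above the table). Its pocket is 52 by 66 mm inside (66 along y), 45 mm deep, walls 5 mm, leaning 30 degrees towards the robot; a seated pack sticks 80 mm out of the mouth, its y along the row. The black block behind it rises to 92 mm above the table.
- bay3: Bay 3 itself (origin under its foot, 12 mm above the table). Its pocket is 52 by 66 mm inside (66 along y), 45 mm deep, walls 5 mm, leaning 30 degrees towards the robot; a seated pack sticks 80 mm out of the mouth, its y along the row. The black block behind it rises to 92 mm above the table.
- glue: Orange glue bottle, 40 mm across, 125 mm tall, origin at the centre of its underside; stands beside one of the packs. Bystander: leave it where it stands.
- paste: Green tin with a paper label, 42 mm across, 95 mm tall, origin under its centre; stands beside one of the packs. Bystander: leave it where it stands.
- spray: Aluminium spray can, 52 mm across, 165 mm tall, origin under its centre; stands next to the left (+y) end of the row of bays. Bystander: leave it where it stands.
- carton: Cardboard carton 55 by 45 by 100 mm tall, origin under its centre; stands next to the right (-y) end of the row of bays. Bystander: leave it where it stands.
- driver: Black-handled screwdriver lying on the bench, 180 mm long, about 30 mm high, far left. Bystander: leave it where it stands.
- tape: Grey roll of tape lying flat, 90 mm across, 45 mm high, origin under its centre, far right. Bystander: leave it where it stands.
Things that resemble listed ones, but are neither listed nor needed, are in the scene too. Of the things that look like the part that bears blue_mid, the smallest one is meant.

How it is judged:
By the outcome, as a careful person would: the job done as asked, in the order asked, and still so for the second after the job is handed in, with the robot touching nothing.
It also fails if it takes over 72 s, if anything falls off the work surface, if the arm or the gripper's body presses on something with over 40 N, if the wrist force passes 120 N, or if a joint passes its speed limit or range.

## Working session

There is one attempt and no reset: what is moved stays moved. The work goes in short steps, each a Python script; the robot and the scene stay as the last script left them, time stands still between calls to the robot, and variables do not carry over. Pictures are saved under pics/ and viewed, at most 10 in all, crops included, and the job is handed in when it is done.

```bash
ls; mkdir -p pics; cat > h.py <<'E'
import numpy as np,cv2,pickle
from cell import arm
from scipy.spatial.transform import Rotation as R
def K(f):
    return f["color"].shape[0]/2/np.tan(np.radians(f["fovy"])/2)
def cloud(f):
    d=f["depth"];F=K(f);r,c=np.mgrid[:d.shape[0],:d.shape[1]]
    P=np.stack([(c-f["cx"])/F*d,-(r-f["cy"])/F*d,-d],-1)
    W=P@f["T"][:3,:3].T+f["T"][:3,3]
    W[d==0]=np.nan
    return W
def save(f,n,crop=None,s=1):
    im=f["color"][:,:,::-1]
    if crop: im=im[crop[0]:crop[1],crop[2]:crop[3]]
    cv2.imwrite("pics/"+n,cv2.resize(im,None,fx=s,fy=s,interpolation=cv2.INTER_CUBIC))
E
python3 - <<'E'
from h import *
for n in("scene","top"):
    f=arm.grab_frame(n);save(f,n+".png",s=1.4)
    print(n,{k:v for k,v in f.items() if k not in("color","depth","T")},f["T"].round(3).tolist())
    W=cloud(f);pickle.dump(dict(f=f,W=W),open(n+".pkl","wb"))
    for t in["red_mid","yellow_mid","blue_mid","bay1","bay2","bay3","glue","paste","spray","carton","station","tape"]:
        for o in arm.search_frame(t,f)[:3]:
            r,c=np.round(o["pixel"]).astype(int);print(t,round(o["p"],2),r,c,W[r,c].round(3))
    
E
```

```text
pics
scene {'fovy': 49.937677832217275, 'cx': 280.1648487478147, 'cy': 211.2061582006714, 'shot': 1} [[-0.36, -0.773, 0.522, 1.102], [0.933, -0.303, 0.194, 0.216], [0.008, 0.557, 0.83, 0.986], [0.0, 0.0, 0.0, 1.0]]
red_mid 0.76 207 427 [0.412 0.331 0.108]
red_mid 0.4 232 195 [ 0.666 -0.154  0.092]
yellow_mid 0.87 183 303 [0.45  0.033 0.104]
yellow_mid 0.54 208 424 [0.412 0.325 0.101]
blue_mid 0.85 159 207 [ 0.488 -0.206  0.134]
blue_mid 0.72 100 181 [ 0.324 -0.365  0.133]
blue_mid 0.6 144 174 [ 0.455 -0.321  0.108]
bay1 0.96 265 265 [0.685 0.028 0.09 ]
bay1 0.92 277 298 [0.688 0.106 0.094]
bay2 0.96 265 265 [0.685 0.028 0.09 ]
bay2 0.92 277 298 [0.688 0.106 0.094]
bay3 0.96 265 265 [0.685 0.028 0.09 ]
bay3 0.92 277 298 [0.688 0.106 0.094]
glue 0.87 226 448 [0.426 0.391 0.079]
paste 0.86 140 155 [ 0.435 -0.397  0.073]
paste 0.29 233 195 [ 0.668 -0.154  0.091]
paste 0.18 280 300 [0.693 0.113 0.094]
spray 0.65 262 349 [0.633 0.2   0.131]
spray 0.53 235 195 [ 0.668 -0.155  0.081]
carton 0.62 264 352 [0.636 0.207 0.134]
station 0.76 289 280 [0.722 0.077 0.078]
tape 0.84 194 110 [ 0.597 -0
[... 532 characters left out ...]
 164 274 [0.661 0.011 0.073]
bay1 0.74 160 302 [ 0.688 -0.079  0.021]
bay1 0.6 166 246 [0.65  0.098 0.082]
bay2 0.75 164 274 [0.661 0.011 0.073]
bay2 0.74 160 302 [ 0.688 -0.079  0.021]
bay2 0.6 166 246 [0.65  0.098 0.082]
bay3 0.75 164 274 [0.661 0.011 0.073]
bay3 0.74 160 302 [ 0.688 -0.079  0.021]
bay3 0.6 166 246 [0.65  0.098 0.082]
glue 0.44 241 148 [0.409 0.384 0.089]
paste 0.6 247 408 [ 0.415 -0.402  0.093]
paste 0.16 180 211 [0.589 0.193 0.165]
spray 0.7 242 386 [ 0.427 -0.329  0.121]
spray 0.65 179 210 [0.592 0.197 0.163]
carton 0.84 172 333 [ 0.637 -0.17   0.098]
carton 0.64 165 246 [0.654 0.098 0.08 ]
station 0.67 188 274 [0.595 0.009 0.014]
tape 0.7 183 421 [ 0.628 -0.468  0.005]
```

View pics/scene.png

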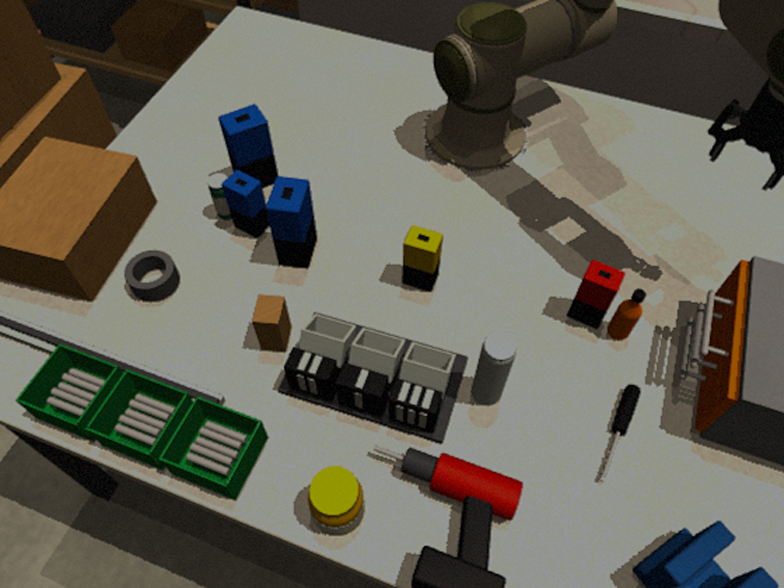

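View pics/top.png

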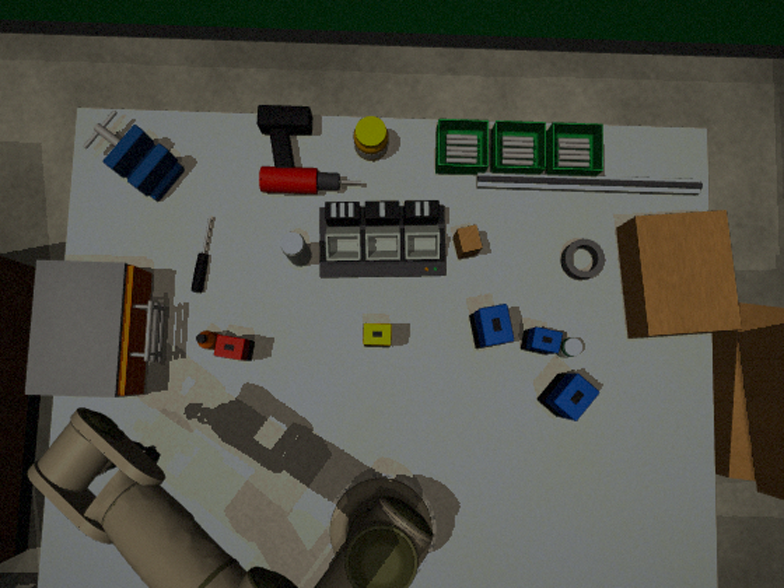

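Bars as seen in top.png: the +y bay (343,210) has 3, the centre bay (382,210) has 1 and the -y bay (422,210) has 2. scene.png, seen from behind, agrees. 

Candidates for the blue pack in top, native pixels:
- (234,352), top at z≈0.165
- (282,409), top at z≈0.17
- (242,387), top at z≈0.124, the smallest and a match for 125 mm

I choose (242,387). The red one is at (248,170) and the yellow one at (241,270). The drill's red body and the yellow jar are not packs.

Next come pose fits, IK checks and a crop of the blue group.

```bash
cat >> h.py <<'E'
HSV={"red":[(0,12),(168,180)],"yellow":[(20,35)],"blue":[(100,130)]}
def packfit(f,col,xy,rad=0.06,zr=(0.112,0.138)):
    """centre & yaw of the pack top's rectangle; yaw = direction of the 46 mm (x) axis"""
    W=cloud(f);m=(np.hypot(W[...,0]-xy[0],W[...,1]-xy[1])<rad)&(W[...,2]>zr[0])&(W[...,2]<zr[1])
    h=cv2.cvtColor(f["color"],cv2.COLOR_RGB2HSV)
    m&=np.any([(h[...,0]>=a)&(h[...,0]<=b) for a,b in HSV[col]],0)&(h[...,1]>110)
    m=cv2.morphologyEx(m.astype(np.uint8),cv2.MORPH_OPEN,np.ones((3,3)))>0
    n,l,st,_=cv2.connectedComponentsWithStats(m.astype(np.uint8));m=l==1+st[1:,4].argmax()
    P=W[m];z=np.median(P[:,2]);P=P[abs(P[:,2]-z)<.006]
    (c,s,a)=cv2.minAreaRect((P[:,:2]*1000).astype(np.float32))
    a=np.radians(a)
    if s[0]>s[1]: a+=np.pi/2
    a=(a+np.pi/2)%np.pi-np.pi/2
    return np.array(c)/1000,sorted(s),np.degrees(a),z,len(P)
E
python3 - <<'E'
from h import *
for n in("top","scene"):
    f=pickle.load(open(n+".pkl","rb"))["f"]
    if n=="top": save(f,"blue.png",(190,320,310,440),4)
    for c,xy in(("red",(.395,.315)),("yellow",(.425,.02)),("blue",(.425,-.33))):
        print(n,c,packfit(f,c,xy))
f=pickle.load(open("top.pkl","rb"))["f"];W=cloud(f)
m=(W[...,2]>.008)&(W[...,2]<.017)&(W[...,0]>.53)&(W[...,0]<.75)&(abs(W[...,1]-.01)<.16)
m&=f["color"].max(-1)<90
print(cv2.minAreaRect((W[m][:,:2]*1000).astype(np.float32)))
s=arm.state();f=arm.grab_frame("wrist");Rt=R.from_rotvec(s["orientation"])
print(f["fovy"],Rt.inv().apply(f["T"][:3,3]-s["ee_pos"]),(Rt.inv().as_matrix()@f["T"][:3,:3]).round(3),Rt.as_matrix().round(3))
# reach check of seated/approach poses, rough
ax=np.array([-.5,0,.866])
for y in(.098,.01,-.078):
  for sgn in(1,-1):
    yv=sgn*np.array([.866,0,.5]);M=np.stack([np.cross(yv,-ax),yv,-ax],1);rv=R.from_matrix(M).as_rotvec()
    for d in(.08,.2): print(y,sgn,d,arm.inverse_kinematics(np.array([.66,y,.03])+ax*d,rv))
E
```

```text
top red (array([0.38976456, 0.3294603 ]), [45.37523651123047, 58.97440719604492], np.float64(-7.599021911621073), np.float64(0.12302866567438886), 268)
top yellow (array([0.42627493, 0.01913402]), [44.89781951904297, 59.40580749511719], np.float64(1.73674404621124), np.float64(0.12351400036571658), 277)
top blue (array([ 0.42569131, -0.34020557]), [45.541744232177734, 61.498558044433594], np.float64(-10.510765075683619), np.float64(0.12417644709159026), 266)
scene red (array([0.39158792, 0.33240326]), [48.79533004760742, 58.73433303833008], np.float64(-7.243721008300778), np.float64(0.12458199773482326), 404)
scene yellow (array([0.42886481, 0.02218403]), [49.026611328125, 60.28719711303711], np.float64(0.5258777141571046), np.float64(0.1246286898596699), 367)
scene blue (array([ 0.42838318, -0.33634451]), [48.32514953613281, 62.791500091552734], np.float64(-9.686004638671902), np.float64(0.12455414831513834), 318)
((648.0585327148438, 5.4114227294921875), (164.7991943359375, 307.9969787597656), 1.9545800685882568)
63.50323071246201 [ 0.07757774 -0.00041629 -0.14211758] [[-0.002  0.9
[... 338 characters left out ...]
None
0.01 1 0.08 [-0.21811099  0.44832489  1.78913535  0.27826747  0.40485019 -0.44642367]
0.01 1 0.2 [-0.24915115  0.17474414  1.84959045  0.21442642  0.61801896 -0.39254506]
0.01 -1 0.08 [-0.21811099  0.44832489  1.78913535  0.27826747  0.40485019  2.69516899]
0.01 -1 0.2 [-0.24915115  0.17474414  1.84959045  0.21442642  0.61801896  2.74904759]
-0.078 1 0.08 [-0.39259488  0.45907922  1.77122905  0.44478796  0.46073105 -0.74784012]
-0.078 1 0.2 [-0.44640743  0.18957171  1.83130152  0.35430144  0.67157014 -0.67481999]
-0.078 -1 0.08 [-0.39259488  0.45907922  1.77122905  0.44478796  0.46073105  2.39375254]
-0.078 -1 0.2 [-0.44640743  0.18957171  1.83130152  0.35430144  0.67157014  2.46677266]
```

View pics/blue.png

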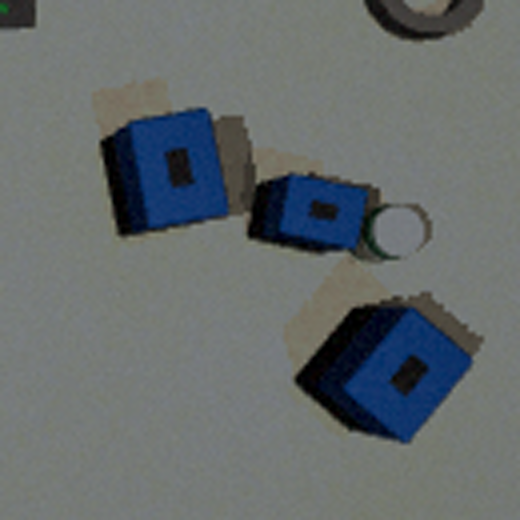

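The crop shows the small blue pack at crop pixel (212,322). It is clearly smaller than its two neighbours at (165,170) and (375,400), and it has the green tin right beside it. Next I look at the pockets along their axis with the wrist camera.

```bash
cat >> h.py <<'E'
def tiltrot(yaw,lean=np.radians(30)):
    Rz=R.from_euler("z",yaw)
    ax=np.array([-np.sin(lean),0,np.cos(lean)]);yv=np.array([np.cos(lean),0,np.sin(lean)])
    return (Rz*R.from_matrix(np.stack([np.cross(yv,-ax),yv,-ax],1))).as_rotvec(), Rz.apply(ax)
E
python3 - <<'E'
from h import *
rv,ax=tiltrot(0.0)
print(arm.state()["time"])
arm.movep(np.array([.63,.01,.075])+.15*ax,rv)
print(arm.state()["time"])
f=arm.grab_frame("wrist");save(f,"w1.png",s=1.4);pickle.dump(f,open("w1.pkl","wb"))
W=cloud(f)
for t in("bay1_floor","bay2_floor","bay3_floor"):
    for o in arm.pinpoint(t,f)[:3]:
        r,c=np.round(o["pixel"]).astype(int);print(t,round(o["p"],2),r,c,W[r,c].round(4))
E
```

```text
1.35
3.4583
bay2_floor 0.98 260 267 [ 0.6444 -0.0753  0.0329]
bay3_floor 0.57 86 265 [0.6428 0.1026 0.0348]
```

View pics/w1.png

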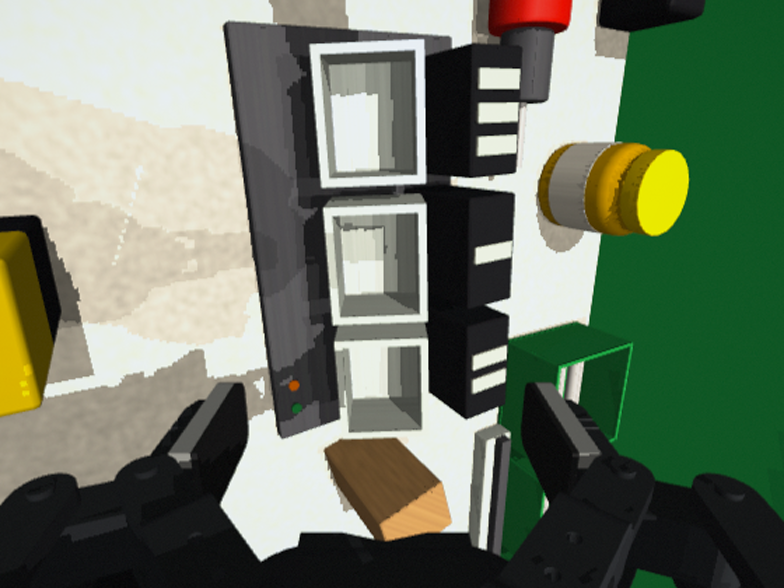

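w1.png shows all three pockets clearly. From the top they are 3 bars (110,370), 1 bar (260,375) and 2 bars (385,385), which matches the earlier reading. Next I fit the rims.

```bash
cat > fit.py <<'E'
from h import *
def rims(f,ys=(.098,.01,-.078),yaw=0.0):
    W=cloud(f);rv,ax=tiltrot(yaw);u=R.from_euler("z",yaw).apply([.866,0,.5]);v=R.from_euler("z",yaw).apply([0,1,0])
    O=np.array([.645,.01,.034])
    d=W-O;A,U,V=d@ax,d@u,d@v
    out=[]
    for y in ys:
        m=(abs(V-(y-.01))<.041)&(abs(U)<.036)&(A>.035)&(A<.055)
        m&=f["color"].min(-1)>60
        h,e=np.histogram(A[m],40);a0=e[h.argmax()];a0=np.median(A[m&(abs(A-a0)<.002)])
        k=(m&(abs(A-a0)<.0025)).astype(np.uint8)
        n,l,st,_=cv2.connectedComponentsWithStats(k);k=l==1+st[1:,4].argmax()
        P=np.stack([U[k],V[k]],1)*1000
        r=cv2.minAreaRect(P.astype(np.float32))
        pl=np.linalg.svd(W[k]-W[k].mean(0),full_matrices=False)[2][2];pl*=np.sign(pl[2])
        # hole: inner edges by extent of non-rim inside
        hi=m=(abs(U-r[0][0]/1e3)<.031)&(abs(V-r[0][1]/1e3)<.038)&(A<a0-.004)&(A>a0-.07)
        hc=[(np.percentile(X[hi],1)+np.percentile(X[hi],99))/2*1e3 for X in(U,V)]
        c=O+r[0][0]/1e3*u+r[0][1]/1e3*v+a0*ax
        out.append(c);print("rim",c.round(4),"floor",(c-.045*ax).round(4),"size",np.round(r[1],1),"ang",round(r[2],2),"n",pl.round(3),"n",k.sum(),"A",round(a0,4))
    d=out[0]-out[-1];print("yaw deg",np.degrees(np.arctan2(-d[0],d[1])),"pitch",np.linalg.norm(d)/2)
    return out
if __name__=="__main__":
    f=pickle.load(open("w1.pkl","rb"));rims(f);rims(f,yaw=np.radians(2))
    print(packfit(f,"yellow",(.428,.02)))
E
python3 fit.py
```

```text
rim [0.62   0.1026 0.0754] floor [0.6425 0.1026 0.0364] size [62.3 75.3] ang 2.25 n [-0.5   -0.023  0.866] n 2052 A 0.0483
rim [0.6241 0.0145 0.0754] floor [0.6466 0.0145 0.0364] size [62.1 75.4] ang 2.46 n [-0.499 -0.025  0.866] n 1525 A 0.0463
rim [ 0.6278 -0.0738  0.075 ] floor [ 0.6503 -0.0738  0.036 ] size [61.7 75.1] ang 1.42 n [-0.499 -0.025  0.866] n 1087 A 0.0441
yaw deg 2.5170258478758916 pitch 0.08825721209345085
rim [0.62   0.1016 0.0755] floor [0.6425 0.1024 0.0366] size [62.3 73.5] ang 0.51 n [-0.5   -0.024  0.866] n 1948 A 0.0469
rim [0.6241 0.0136 0.0755] floor [0.6466 0.0144 0.0365] size [62.2 73.7] ang 0.46 n [-0.499 -0.026  0.866] n 1459 A 0.0463
rim [ 0.6283 -0.0743  0.0754] floor [ 0.6508 -0.0735  0.0364] size [62.  73.8] ang 0.48 n [-0.499 -0.026  0.866] n 1129 A 0.0457
yaw deg 2.698683794357698 pitch 0.08805314329944355
(array([0.44900061, 0.02045529]), [12.536744117736816, 59.5391731262207], np.float64(-10.63597106933591), np.float64(0.12393636971207561), 2181)
```

```bash
cat > pick.py <<'E'
from fit import *
def down(yaw): # tool y along pack x (yaw), z down
    y=np.array([np.cos(yaw),np.sin(yaw),0]);z=np.array([0,0,-1.])
    return R.from_matrix(np.stack([np.cross(y,z),y,z],1)).as_rotvec()
def pick(col,xy,yaw):
    arm.set_gripper(1.0)
    arm.movep([*xy,.25],down(yaw))
    f=arm.grab_frame("wrist");save(f,"w_%s.png"%col)
    c,s,a,z,n=packfit(f,col,xy);print("look",c.round(4),np.round(s,1),round(a,2),round(z,4),n,arm.state()["time"])
    assert abs(s[0]-46)<4 and abs(s[1]-60)<4 and abs(z-.125)<.004 and np.hypot(*(c-xy))<.015
    a=np.radians(a);arm.movep([*c,.2],down(a))
    arm.move_linear([*c,.078],feed=.12)
    s=arm.state();print("ft before",s["ft_force"].round(2) if hasattr(s["ft_force"],"round") else s["ft_force"])
    arm.set_gripper(0.0)
    s=arm.state();print("grip",s["gripper_width"],s["gripper_force"],s["ee_pos"],s["ft_force"])
    e=np.array(s["ee_pos"])
    M=R.from_rotvec(s["orientation"]).as_matrix()
    off=M.T@(np.array([*c,0])-e);off[1]=0;print("foot in tool",off.round(4))
    pickle.dump(off,open("off.pkl","wb"))
    arm.move_linear([e[0],e[1],e[2]+.03],feed=.06);s=arm.state();print("lift",s["ft_force"],s["gripper_width"])
    arm.move_linear([e[0],e[1],e[2]+.17],feed=.25);print(arm.state()["time"])
E
python3 - <<'E'
from pick import *
f=pickle.load(open("w1.pkl","rb"))
r=rims(f,(.1026,.0145,-.0738),np.radians(2.65));pickle.dump(dict(zip((3,1,2),r)),open("rims.pkl","wb"))
arm.set_gripper(1.0);p=arm.state()["ee_pos"]
pick("red",np.array([.391,.330]),np.radians(-7.4))
E
```

```text
rim [0.6199 0.103  0.0756] floor [0.6424 0.104  0.0366] size [76.1 62.3] ang 89.94 n [-0.499 -0.025  0.866] n 2285 A 0.0464
rim [0.624  0.015  0.0754] floor [0.6465 0.016  0.0365] size [62.1 76.5] ang 0.17 n [-0.499 -0.026  0.866] n 1745 A 0.0463
rim [ 0.6282 -0.0726  0.0754] floor [ 0.6507 -0.0716  0.0364] size [77.1 62. ] ang 89.97 n [-0.5   -0.024  0.866] n 1390 A 0.0462
yaw deg 2.7019707314558414 pitch 0.08788232670314487
look [0.3905 0.3328] [46.  59.4] -7.84 0.1242 3608 5.4833
ft before [0.35 0.48 0.05]
grip 0.5329853348189206 62.29318141937256 [0.39067471 0.33303306 0.07843905] [-1.2834446  -0.36968927  4.02105322]
foot in tool [-0.0003  0.      0.0784]
lift [ 0.08641087 -0.28979744 -3.84366872] 0.531944280361623
8.7833
```

```bash
cat > place.py <<'E'
from pick import *
YAW=np.radians(2.68)
Rz=R.from_euler("z",YAW)
def rim(b): return np.array([.624,.0148,.0755])+Rz.apply([0,{1:0,2:-.088,3:.088}[b],0])
rv,ax=tiltrot(YAW);M=R.from_rotvec(rv).as_matrix()
off=lambda:pickle.load(open("off.pkl","rb"))
def tcp(b,h,du=(0,0)):  # foot at height h above the floor along the axis; du: lateral shift in (tool x, tool y)
    return rim(b)+(h-.045)*ax+M[:,0]*du[0]+M[:,1]*du[1]-M@off()
def F(): return M.T@np.array(arm.state()["ft_force"])  # tool axes
def approach(b,via):
    arm.movep(via,rv);arm.movep(tcp(b,.075),rv)
    arm.dwell(.2);f0=F();pickle.dump(f0,open("f0.pkl","wb"));print("f0",f0.round(2),"t",arm.state()["time"])
def insert(b,h0=.055,du=(0,0),lim=7.):
    f0=pickle.load(open("f0.pkl","rb"))
    hs=[h for h in np.r_[np.arange(.055,.008,-.006),np.arange(.006,-.0061,-.0015)] if h<=h0+1e-9]
    for h in hs:
        arm.move_linear(tcp(b,h,du),feed=.05 if h>.007 else .015)
        d=F()-f0;e=(np.array(arm.state()["ee_pos"])-tcp(b,h,du))@M
        print("h %.4f dF"%h,d.round(1),"err mm",(e*1e3).round(1))
        if -d[2]>lim: return h
        if np.linalg.norm(d[:2])>20: return h
    return h
E
python3 - <<'E'
from place import *
approach(1,[.42,.13,.32])
print("stopped",insert(1),arm.state()["time"],arm.state()["gripper_width"])
f=arm.grab_frame("scene");save(f,"ins1.png",(180,330,180,400),3.5)
E
```

```text
f0 [ 0.21 -1.76  2.82] t 10.8083
h 0.0550 dF [ 0.3  0.6 -0.6] err mm [ 0.  -0.1  0.2]
h 0.0490 dF [-0.1 -0.3 -0.1] err mm [ 0.  -0.2  0.2]
h 0.0430 dF [-0.   0.4  0.6] err mm [ 0.  -0.2  0.3]
h 0.0370 dF [-0.6 -0.  -0.2] err mm [ 0.  -0.2  0.3]
h 0.0310 dF [-0.2 -0.2  0.5] err mm [ 0.  -0.2  0.3]
h 0.0250 dF [-0.2  0.  -0.4] err mm [ 0.  -0.2  0.3]
h 0.0190 dF [-0.3 -0.6  0.4] err mm [ 0.  -0.2  0.3]
h 0.0130 dF [-0.2  0.5  0.3] err mm [ 0.  -0.2  0.3]
h 0.0060 dF [-0.4 -0.4  0. ] err mm [-0. -0.  0.]
h 0.0045 dF [-0.  -0.1  0. ] err mm [ 0. -0.  0.]
h 0.0030 dF [0.  0.1 0.1] err mm [-0.  -0.   0.1]
h 0.0015 dF [-1.2 -0.4  0.2] err mm [ 0.  -0.1  0.1]
h 0.0000 dF [ -1.3  -3.4 -12.9] err mm [-0.   0.2 -0.7]
stopped 1.734723475976807e-18 14.8417 0.531531660709709
```

View pics/ins1.png

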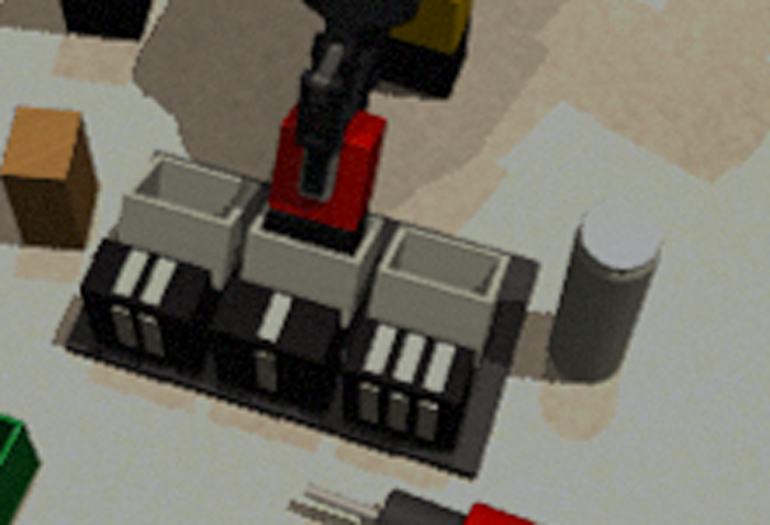

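Red sits in the one-bar bay, mouth at about (245,310), and floor contact was felt at the expected depth. Now I release it and pick yellow.

```bash
cat >> place.py <<'E'
def release():
    arm.set_gripper(.85);e=np.array(arm.state()["ee_pos"])
    arm.move_linear(e+.03*ax,feed=.08);arm.move_linear(e+.14*ax,feed=.25)
    print("released",arm.state()["time"])
E
python3 - <<'E'
from place import *
release()
pick("yellow",np.array([.4275,.0205]),np.radians(1.))
approach(2,[.42,-.09,.32])
print("stopped",insert(2),arm.state()["time"],arm.state()["gripper_width"])
f=arm.grab_frame("scene");save(f,"ins2.png",(180,330,180,400),3.5)
E
```

```text
released 16.3917
look [0.4271 0.0213] [45.5 60.3] 0.14 0.1242 3566 17.3917
ft before [-0.25  0.07  0.06]
grip 0.5306359702424521 62.38296031951904 [0.42750487 0.02119378 0.07840882] [0.46377924 0.05800339 5.13689807]
foot in tool [0.0001 0.     0.0784]
lift [-0.59132577  0.87225441 -3.43199842] 0.5300837640606568
20.6917
f0 [-0.45 -2.15  2.99] t 22.425
h 0.0550 dF [ 0.4 -0.1 -0.3] err mm [ 0.1 -0.1  0.2]
h 0.0490 dF [0.4 0.6 1. ] err mm [ 0.1 -0.2  0.3]
h 0.0430 dF [0.8 0.1 0.2] err mm [ 0.1 -0.2  0.3]
h 0.0370 dF [ 0.3  0.  -0.3] err mm [ 0.1 -0.2  0.3]
h 0.0310 dF [0.5 0.3 0.7] err mm [ 0.1 -0.2  0.3]
h 0.0250 dF [ 0.2 -0.1  0.8] err mm [ 0.1 -0.2  0.3]
h 0.0190 dF [-0.2  0.4 -0.4] err mm [ 0.1 -0.2  0.3]
h 0.0130 dF [ 1.   0.1 -0.7] err mm [ 0.  -0.3  0.3]
h 0.0060 dF [ 0.  -0.2 -1. ] err mm [0. 0. 0.]
h 0.0045 dF [ 0.8 -0.   0.7] err mm [ 0. -0.  0.]
h 0.0030 dF [-0.2  0.3  0.4] err mm [ 0.  -0.1  0.1]
h 0.0015 dF [-0.  -0.1  0.5] err mm [ 0.  -0.1  0.1]
h 0.0000 dF [  0.3  -2.5 -11.8] err mm [-0.1  0.3 -0.6]
stopped 1.734723475976807e-18 26.4583 0.5329568304224319
```

View pics/ins2.png

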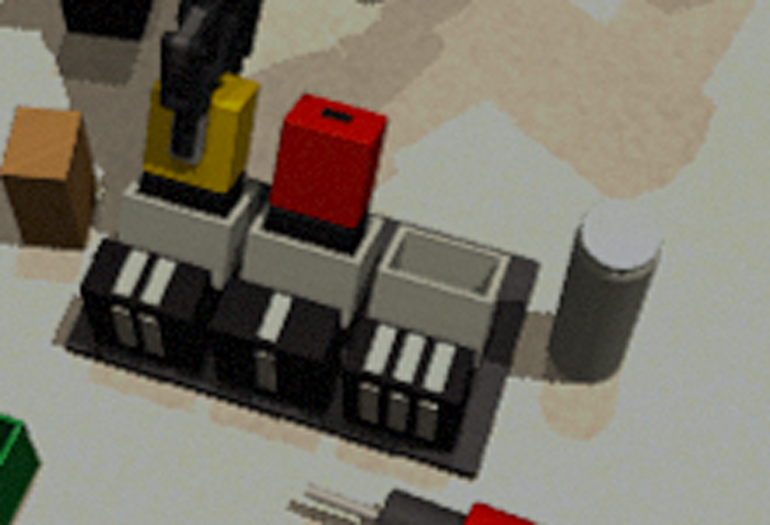

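Yellow is seated in the two-bar bay. Next I release it and look at blue, checking finger and body clearance to the tall packs beside it before reaching.

```bash
python3 - <<'E'
from place import *
release()
xy=np.array([.427,-.338]);yaw=np.radians(-10)
arm.movep([.44,-.15,.33],down(yaw))
arm.movep([*xy,.27],down(yaw))
f=arm.grab_frame("wrist");c,s,a,z,n=packfit(f,"blue",xy);print(c,s,a,z,n,arm.state()["time"])
save(f,"w_blue.png",s=1.2)
t=pickle.load(open("top.pkl","rb"))["f"]
a=np.radians(a)
for nm,g in(("wrist",f),("top",t)):
    P=cloud(g).reshape(-1,3);P=P[(P[:,2]<.2)&(np.hypot(*(P[:,:2]-c).T)<.14)]
    Y=(P[:,:2]-c)@[np.cos(a),np.sin(a)];X=(P[:,:2]-c)@[-np.sin(a),np.cos(a)]
    own=(abs(X)<.034)&(abs(Y)<.027)
    for lab,zz,hx,hy in(("finger",.07,.011,.052),("body",.14,.043,.052)):
        k=(P[:,2]>zz)&~own
        d=np.hypot(np.maximum(abs(X[k])-hx,0),np.maximum(abs(Y[k])-hy,0))
        i=d.argmin() if k.any() else None
        if i is not None: print(nm,lab,d[i].round(4),P[k][i].round(3))
E
```

```text
released 28.0083
[ 0.42611368 -0.33928882] [45.266353607177734, 60.46039962768555] -11.150428771972662 0.12420603543797731 3065 29.65
wrist finger 0.0335 [ 0.416 -0.383  0.083]
wrist body 0.0206 [ 0.354 -0.388  0.158]
top finger 0.0349 [ 0.421 -0.385  0.076]
top body 0.0223 [ 0.355 -0.39   0.148]
```

View pics/w_blue.png

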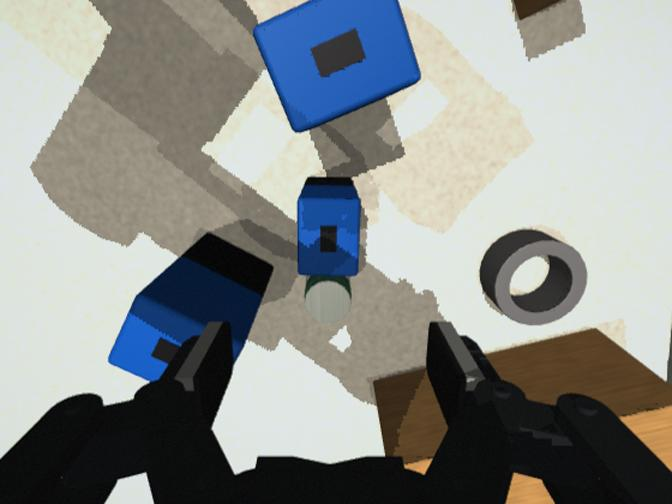

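The small blue pack is at (235,328) and the tin touches close by at (300,328). Clearance to the neighbours is at least 20 mm. Picking and placing it now.

```bash
sed -i 's/set_gripper(1.0)/set_gripper(.85)/;s/\.078\],feed=\.12/.081],feed=.12/' pick.py; python3 - <<'E'
from place import *
pick("blue",np.array([.4261,-.3393]),np.radians(-11.1))
e=np.array(arm.state()["ee_pos"]);arm.move_linear([e[0],e[1],.35],feed=.25)
approach(3,[.42,.1,.33])
print("stopped",insert(3),arm.state()["time"],arm.state()["gripper_width"])
f=arm.grab_frame("scene");save(f,"ins3.png",(180,330,180,400),3.5)
E
```

```text
look [ 0.4261 -0.3389] [45.5 59.4] -10.93 0.1242 3523 30.1667
ft before [ 0.22 -0.29  0.24]
grip 0.5334402809730933 62.97897934913635 [ 0.4263237  -0.33923365  0.08168956] [ 0.54291935 -0.50250681  5.64233914]
foot in tool [0.0004 0.     0.0817]
lift [ 0.90977671 -0.04289715 -4.68056564] 0.534035870672604
33.35
f0 [-0.33 -1.8   4.12] t 36.5667
h 0.0550 dF [ 0.1 -0.6 -0.2] err mm [ 0.  -0.1  0.3]
h 0.0490 dF [ 0.3 -0.2 -0.3] err mm [-0.  -0.2  0.3]
h 0.0430 dF [ 0.3 -1.1  1. ] err mm [-0.  -0.2  0.3]
h 0.0370 dF [ 0.6 -0.8  0.2] err mm [-0.  -0.2  0.3]
h 0.0310 dF [0. 0. 0.] err mm [-0.  -0.2  0.3]
h 0.0250 dF [ 0.8 -0.1 -1. ] err mm [ 0.  -0.2  0.3]
h 0.0190 dF [-0.3 -0.8  0.2] err mm [-0.  -0.2  0.3]
h 0.0130 dF [ 1.4 -0.7 -0.4] err mm [ 0.  -0.3  0.3]
h 0.0060 dF [ 0.7 -1.3  0.3] err mm [-0.  0.  0.]
h 0.0045 dF [ 0.7 -0.4  1. ] err mm [ 0.  -0.   0.1]
h 0.0030 dF [-0.2  0.   0.8] err mm [-0.  -0.1  0.1]
h 0.0015 dF [-0.1 -0.1  0.4] err mm [-0.  -0.   0.1]
h 0.0000 dF [ -1.1  -4.1 -13. ] err mm [ 0.   0.2 -0.7]
stopped 1.734723475976807e-18 40.6 0.5349651120918515
```

View pics/ins3.png

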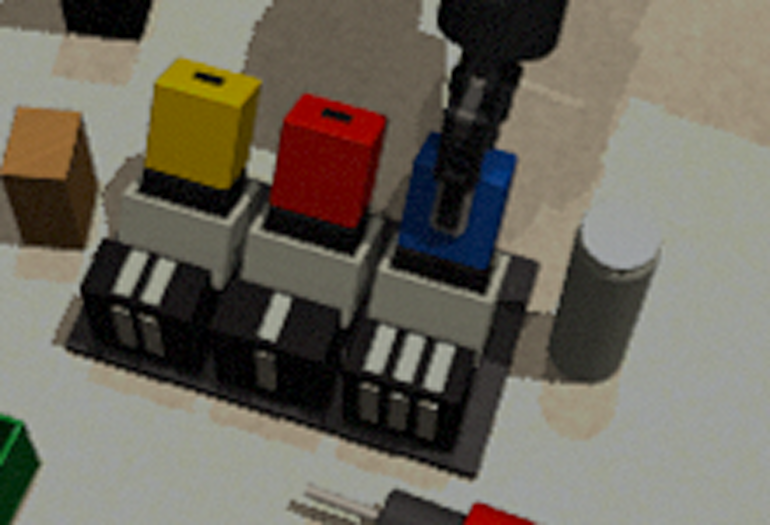

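All three are seated in the right bays. I release blue and take one final overall check.

```bash
python3 - <<'E'
from place import *
release();arm.movep([.40,.1,.36],rv);arm.dwell(.3)
f=arm.grab_frame("scene");save(f,"end.png",s=1.4);print(arm.state()["time"])
E
```

```text
released 42.15
43.2667
```

View pics/end.png

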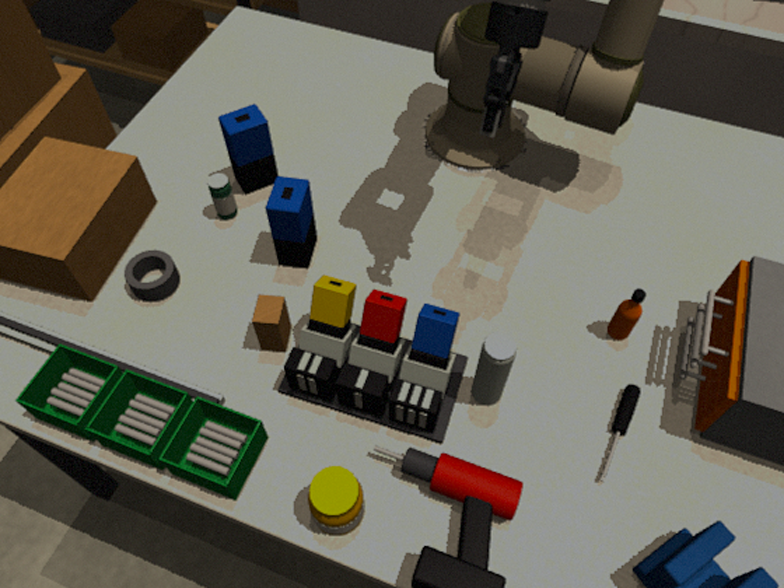

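The packs stand seated at (330,310), (382,315) and (435,330), and every bystander is where it was. The arm is clear, so I hand it in.

```bash
python3 -c "
from cell import arm
print(arm.sign_off())"
```

```text
the job is handed in; nothing more can be done
None
```

I seated the red, yellow and blue packs in bays 1, 2 and 3, in that order, and released each before picking the next; the bottles, carton and tools are still where they stood, and I handed the job in at about 43 s on the robot clock.

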